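# Latch the split mould

## Task

Close the split casting mould for the next pour: hook the loop of its draw latch over the keeper on the sliding half, then press the lever down over center until it lies flat and stays shut, with the two halves drawn together. Then let go, and leave the other things on the bench where they are.

Things in the scene. Friction and masses are not known exactly. Their poses are not given: they have to be found in the camera images.
- mould: Split casting mould, fixed to the bench: dark foot 176x78x10 mm, two aluminium halves 64 mm wide, tops 50 mm above the bench, one steel draw latch along the middle. Origin on the bench below the lever's pivot. x runs along the latch from lever end to keeper end, y across, z up. Fixed half x -72 to 18 mm; open sliding half x 31 to 76 mm, on guide rods (35 mm high) that end at x 89 mm.
- pivot (a point): Pivot of the latch lever, fixed on the mould, 62 mm above the bench at mould x = y = 0; axes as the mould's. The lever turns about the y axis here.
- lever (a joint): Lever angle, rad: 0 = flat, pointing to mould -x (shut stop); 1.57 = upright; 2.2 = open stop, leaning toward the keeper. Stiff hinge, stays where left. Pulling the loop by its tab toward mould +x with 5 to 15 N swings it open to the stop. With the loop hooked, pressing its end down takes rising force (up to about 8 N) until it goes over center near 0.45 rad; pressed to 0 it then stays shut.
- lever_tip (a point): On the middle line of the lever's outer face (the upper face when shut), 54 mm from the pivot along the lever and 8 mm outward of the line through the pivot. The lever is a steel strip 16 mm wide with a red pad; its end, 67 mm from the pivot, is bent slightly outward. Axes: x from the end toward the pivot, z out of the outer face.
- loop_hinge (a point): Where the wire loop is hinged on the lever: 16 mm from the pivot, at mould x = -16 cos(lever - 0.35) mm, z = 62 + 16 sin(lever - 0.35) mm. Axes as the lever's. The loop swings freely here and falls by its own weight.
- loop_bar (a point): Middle of the loop's crossbar: 5 mm round bar, 75 mm from the loop's hinge; the loop is 29 mm wide over its side bars. x axis along the loop from hinge to crossbar. At the very start it drops, within 0.5 s, until the crossbar lies on the sliding half or on the keeper's ramp, short of the hook.
- loop_tab (a point): Finger tab at the loop's free end: red upright block 18 mm long, 10 mm wide (pinch across, along the mould's y), 21 mm tall. This point is on its middle line, 8 mm below its top, 19 mm beyond the crossbar and 10 mm above the crossbar's axis; axes as loop_bar's. The space beside it is open.
- keeper (a point): The keeper's seat on the sliding half: where the crossbar's middle lies when hooked, on the far side (+x) of the hook under its overhang. Axes as the mould's; at mould x = 70, z = 54.7 mm while open. A flat foot carries the crossbar at this height from here to 10 mm beyond. With the lever at its open stop the crossbar reaches 8 mm beyond this point; at 1.9 rad about 4 mm.
- hook_tip (a point): Tip of the keeper's hook, 14 mm wide (it passes between the loop's side bars), about 7.5 mm above the seat and at the same x. A ramp leads up to it from the lever's side. To pass it the crossbar's centre goes at least 3 mm above this tip and comes down at least 3 mm beyond it (+x).
- jaw (a joint): How far the sliding half is drawn toward the fixed half, m: 0 = open, with a 10 mm gap to the black seal; springs of 5 N per mm push it back open. With the latch shut it stands at about 0.009.
- cup_a: clear round mould cup, 76 mm across, 40 mm tall; bystander, origin at the centre of its underside
- cup_b: clear round mould cup, 68 mm across, 40 mm tall; bystander, origin at the centre of its underside
- solder: spool of solder wire with black flanges, 55 mm across, 38 mm tall; bystander, origin at the centre of its underside
- pc_mouse: dark computer mouse, 99x56x41 mm; bystander, origin at the centre of its underside
- motor: small square stepper motor lying on its side, 67x42x42 mm; bystander, origin at the centre of its underside
- steel_cup: turned steel cup, 48 mm across, 66 mm tall; bystander, origin at the centre of its underside
- blue_tape: roll of blue tape lying flat, 92 mm across, 19 mm tall; bystander, origin at the centre of its underside
- terminals: green terminal block, 16x60x18 mm; bystander, origin at the centre of its underside

How it is judged (in metres and radians):
On the way:
1. the loop's crossbar lies behind the keeper's hook while the lever is still up (x of loop_bar in the frame of keeper between -0.003 and 0.011 m and z of loop_bar in the frame of keeper between -0.004 and 0.003 m and value of joint lever above 0.9 rad), for 0.2 s.
At the end, for the whole second after the job is handed in: The lever lies flat (within 0.1 rad of its closed stop), the crossbar is seated in the keeper (within 3 mm along the latch, not more than 3 mm above or 4 mm below the seat), and the sliding half stays drawn in by more than 7 mm, all at rest (value of joint lever below 0.1 rad and value of joint jaw above 0.007 m and x of loop_bar in the frame of keeper between -0.003 and 0.003 m and z of loop_bar in the frame of keeper between -0.004 and 0.003 m and velocity of joint lever below 0.05 rad/s); the robot touches nothing.
It fails at once if another thing on the bench is shifted by more than 4 cm (distance of any of cup_a, cup_b, solder, pc_mouse, motor, steel_cup, blue_tape, terminals from where it was at the start of the episode above 0.04 m).
It also fails if it takes over 38 s, if anything falls off the work surface, if the arm or the gripper's body presses on something with over 40 N, if the wrist force passes 120 N, or if a joint passes its speed limit or range.

## Robot

A 6-joint arm with a two-finger parallel gripper is mounted at the origin on a cart in front of the work surface, level with it; the furniture and walls round the work are solid. World frame = base frame: x ahead of the robot, y to its left, z up, the work surface at z = 0. Lengths are in mm, angles in rad, forces in N, time in s.
With the tool pointing down it reaches from about 275 to 875 mm from the base axis. Payload 12.5 kg.
Tool frame: the origin (TCP) lies on the centre line of the jaws, within the pads' length; the fingertips stand 19 mm ahead of it and the grasp point (between the pads) is the TCP (tcp_to_tips is the distance from the TCP to the fingertips, in mm); z points along the fingers, x is the direction in which the jaws open and shut, and the axes are right-handed (so a half turn about z gives the same grasp; the last joint's range is limited). The gripper opens to 85 mm and grips with 20 to 120 N. Pads are 22 mm wide; open, the fingers measure 114 mm over their backs; the gripper's body (76 mm by 85 mm) begins 54 mm behind the grasp point. The pads swing forward as they close: fully open they stand 13 mm farther back than shut.
Start: joints at [-1.232, 0.351, 1.652, -0, 1.139, -0.085], TCP at [226.192, -501.32, 250.29] pointing down, gripper open.
Joint ranges: [-2.75, 2.75], [-0.79, 2.1], [0.01, 2.65], [-1.57, 4.71], [0.07, 3.14], [-2.87, 2.87]. Speed limits (rad/s): [2.22, 2.22, 2.79, 3.14, 3.14, 3.14].

## Interface

Orientations are given as a unit quaternion [w, x, y, z].
In Python, from station import state, grab_frame, camera_model, finish_job, tcp_to_tips gives the robot as it stands. The module is installed in compiled form; this text tells all that it offers.
- The arm moves only by the tool play_rows, never from a script. Its argument "increments" is a list of rows, each a list of 7 numbers: the shift along the world's x, y, z in mm, then the turn, a rotation vector about the world's x, y, z in degrees, then the finger opening in mm, from 0 to 85.4. In form: [[dx, dy, dz, wx, wy, wz, gripper], ...]. A call has 1 to 5 rows; each row is the pose to reach, as a shift and turn from the pose measured when the call began; what a row does not reach only later rows make up. A row lasts 1/8 s, in which the tool goes at most 62.5 mm and 10.7 degrees, less where a joint would pass 70% of its speed; a pose out of reach is approached as far as the arm can. A call with a gripper value outside its range is refused whole. The fingers move at their own pace and stop on an object; "grip_force" is the grip in N (left out, the last holds). Time passes only in rows, so rows that repeat a pose let the fingers close. It gives the time, the measured TCP pose, the force and the opening at its end, in the units of the state.
- state(): the state, without advancing time (a new reading comes with each control period).
- grab_frame(name): name is "scene" or "top" or "wrist"; returns the picture (420x560x3 uint8, red, green, blue); there is no depth.
- camera_model(name): a dict with "vfov" (degrees; the focal length in pixels is half the picture's height over the tangent of half this angle, whatever the lens; pixels are square), "cx", "cy" (the principal point, pixels), "rvec" (rotation vector, rad) and "tvec" (3), from world to camera coordinates, as OpenCV has them. Camera axes: x right, y down, z forward; pixel columns grow to the right and rows downward; lengths in mm; the calibration is good to about 2 mm. A picture is of the moment at which its call begins: read the wrist's pose just before it. camera_model takes no time and is no camera call; for the wrist camera it gives the pose at the moment of the call.
- finish_job(): hands the job in, once; it reports no verdict.
The state is a dict: "time_s": time; "qpos": joint angles; "qd": joint speeds; "tau": joint torques, N m; "position": TCP position; "eef_rot": TCP orientation; "force": force on the tool from outside, world axes, zero at the start; "moment": the same for the moment, N m; "grip_width": opening from 0.0 (shut) to 1.0 (fully open).
Only numpy, scipy, OpenCV 4.12 (cv2) and the standard library are available. Lean on these libraries where they do the work, as an engineer would, in place of code of your own. Each camera call takes 0.05 s, during which the arm holds its last target.

## Working session

There is one attempt and no reset: what is moved stays moved. The work goes in short steps, Python scripts to look and compute and a tool call to move; the robot and the scene stay as the last step left them, time stands still between calls to the robot, and variables do not carry over. Pictures are saved under pics/ and viewed, and the job is handed in when it is done.

Besides the shell and the picture viewer there is one more tool, called after "Call:" as name(argument=value, ...), one argument or row to a line, values as JSON. play_rows: Moves the arm, as the interface text tells. Its arguments: {"type":"object","properties":{"increments":{"type":"array"},"grip_force":{"type":"number"}},"required":["increments"]}

```bash
mkdir -p pics; python3 - <<'E'
from station import *
import cv2
print(state())
for n in("scene","top","wrist"):
    print(n,camera_model(n))
    cv2.imwrite(f"pics/{n}0.png",grab_frame(n)[:,:,::-1])
E
```

```text
{'time_s': 0.0, 'qpos': array([-1.23157694e+00,  3.51229502e-01,  1.65243130e+00, -9.72647279e-06,
        1.13910525e+00, -8.45966556e-02]), 'qd': array([ 0.00061583,  0.00169389,  0.0011747 , -0.00012846,  0.00166343,
       -0.00206851]), 'tau': array([ 9.60598436e-05, -5.06098294e+01, -2.91410279e+01, -9.85395650e-05,
        4.45489466e-03,  1.00718955e-05]), 'position': array([ 226.10138284, -501.03250765,  249.75936065]), 'eef_rot': array([-3.55333023e-04,  8.40013420e-01, -5.42565305e-01, -4.66874586e-04]), 'force': array([0.23999029, 0.648975  , 0.00404825]), 'moment': array([-0.00999658, -0.08391123,  0.04810581]), 'grip_width': 0.998747522168133}
scene {'vfov': 53.11872927640364, 'cx': 276.7151201064679, 'cy': 204.7757946161148, 'rvec': array([ 0.60360473, -2.42285982,  1.48272121]), 'tvec': array([458.76087368, 244.96807673, 839.01797163])}
top {'vfov': 49.15622184537372, 'cx': 272.87716971353086, 'cy': 209.46731851436135, 'rvec': array([ 2.10190291, -2.14567752,  0.22269178]), 'tvec': array([-105.33377486,  606.30257502, 1341.41794971])}
wrist {'vfov': 71.70149375273468, 'cx': 274.64479599711086, 'cy': 213.35290240199595, 'rvec': array([-2.43325706,  1.56965412,  0.22390917]), 'tvec': array([-549.99140837,  -36.13915307,  377.38792459])}
```

View pics/scene0.png

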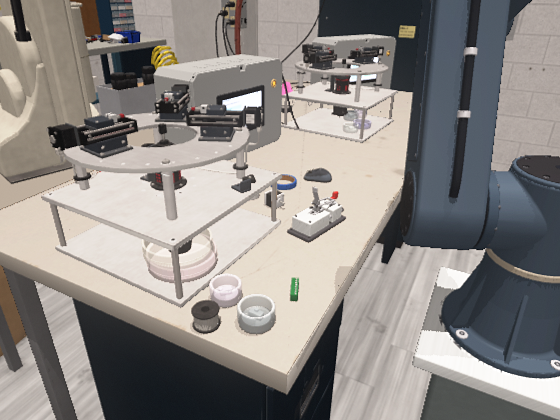

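View pics/top0.png

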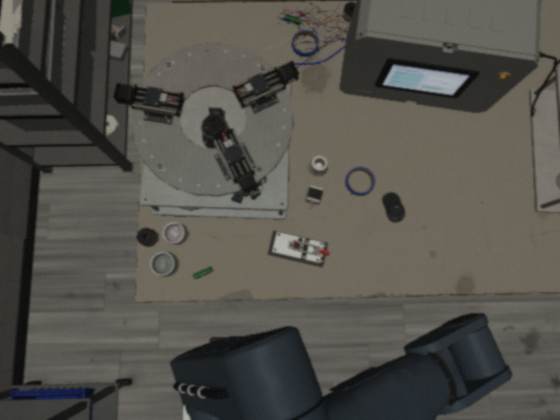

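View pics/wrist0.png

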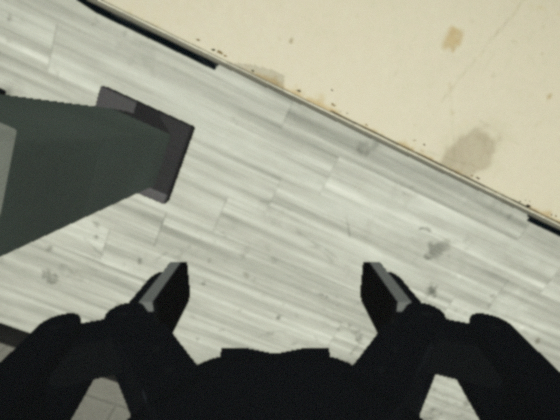

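The top view shows the mould at about (300,248) with a red tab near (325,252). The scene view shows it at (318,215). I'll zoom in on both.

```bash
cat > h.py <<'E'
from station import *
import cv2, numpy as np
from scipy.spatial.transform import Rotation as R
def cam(n):
    m=camera_model(n);f=210/np.tan(np.radians(m['vfov']/2))
    return np.array([[f,0,m['cx']],[0,f,m['cy']],[0,0,1]]),R.from_rotvec(m['rvec']).as_matrix(),np.array(m['tvec'])
def ray(c,px):
    K,r,t=c;d=r.T@np.linalg.solve(K,[px[0],px[1],1.]);return -r.T@t,d/np.linalg.norm(d)
def onz(c,px,z):
    o,d=ray(c,px);return o+d*(z-o[2])/d[2]
def proj(c,p):
    K,r,t=c;q=K@(r@np.asarray(p,float)+t);return q[:2]/q[2]
def tri(c1,p1,c2,p2):
    A=[];b=[]
    for c,p in((c1,p1),(c2,p2)):
        o,d=ray(c,p);M=np.eye(3)-np.outer(d,d);A.append(M);b.append(M@o)
    x=np.linalg.solve(sum(A),sum(b));return x,[float(np.linalg.norm(M@x-v)) for M,v in zip(A,b)]
E
python3 - <<'E'
from h import *
for n,(x,y,w,h) in dict(top=(255,220,90,60),scene=(270,180,90,65)).items():
    im=grab_frame(n)
    cv2.imwrite(f"pics/{n}1.png",cv2.resize(im[y:y+h,x:x+w],None,fx=8,fy=8,interpolation=2)[:,:,::-1])
c=cam("top")
print(state()['time_s'])
for p in [(300,248),(273,233),(329,247),(270,256),(323,265)]: print(p,onz(c,p,10))
for n,p in dict(solder=(148,237),cb=(174,232),ca=(163,264),term=(203,272),motor=(315,194),steel=(319,164),tape=(360,181),mouse=(393,207)).items(): print(n,onz(c,p,30))
E
```

```text
0.25
(300, 248) [ 490.01059981 -200.37386661   10.        ]
(273, 233) [ 538.84427215 -117.31511332   10.        ]
(329, 247) [ 491.28532142 -290.94384715   10.        ]
(270, 256) [ 467.04113166 -106.44769503   10.        ]
(323, 265) [ 435.83360314 -269.81508562   10.        ]
solder [531.24094155 267.48887785  30.        ]
cb [545.17109923 188.06330812  30.        ]
ca [447.53828446 219.43496964  30.        ]
term [420.83183696  97.83824902  30.        ]
motor [ 657.0146183  -251.76755318   30.        ]
steel [ 754.83969643 -268.40821662   30.        ]
tape [ 696.50200463 -396.02456309   30.        ]
mouse [ 610.55022751 -494.65788447   30.        ]
```

View pics/top1.png

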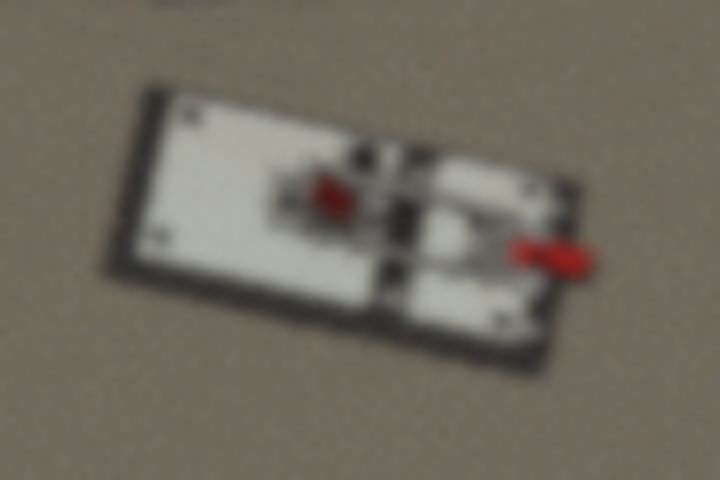

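View pics/scene1.png

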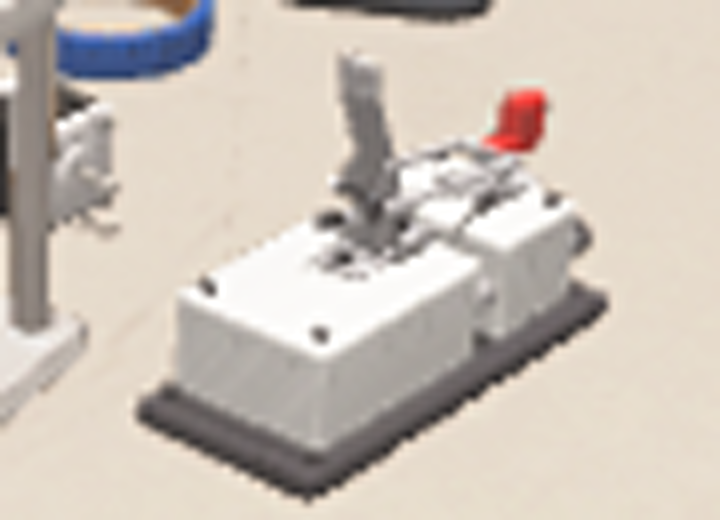

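The top crop shows the foot corners at about (150,88), (578,182), (540,375) and (108,270). The tab is at about (550,255). The scene crop shows the lever roughly upright and the crossbar short of the hook. Next I'll compute the mould frame.

```bash
python3 - <<'E'
from h import *
c=cam("top");s=cam("scene")
f=lambda p:((p[0]+.5)/8-.5+255,(p[1]+.5)/8-.5+220)
g=lambda p:((p[0]+.5)/8-.5+270,(p[1]+.5)/8-.5+180)
P=[onz(c,f(p),10) for p in [(148,84),(582,178),(544,378),(104,274)]]
for p in P:print(p)
a,b,d,e=P
print(np.linalg.norm(b-a),np.linalg.norm(e-a),np.degrees(np.arctan2(*( (b-a+d-e)[[1,0]]))))
# scene foot corners
for p in [(305,497),(140,410),(605,300)]:print('sc',onz(s,g(p),8))
# tops of fixed half (z=50)
for p in [(180,292),(322,355),(482,262)]:print('fx',onz(s,g(p),50))
for p in [(178,95),(138,255)]:print('fxtop',onz(c,f(p),50))
print('tab',tri(s,g((525,115)),c,f((565,258))))
st=state();print(R.from_quat(st['eef_rot'],scalar_first=True).as_matrix())
K,r,t=cam('wrist');print('camctr',-r.T@t-st['position'], r[2])
E
```

```text
[ 548.13783869 -117.71300761   10.        ]
[ 507.64481247 -286.40524881   10.        ]
[ 430.28683585 -268.22144813   10.        ]
[473.98340879 -99.02068935  10.        ]
173.48417049627352 76.47406249813068 -103.99096577717825
sc [473.33963562 -90.61620074   8.        ]
sc [ 545.25177298 -114.39326432    8.        ]
sc [ 431.57733587 -265.62049662    8.        ]
fx [ 537.48057074 -126.86290001   50.        ]
fx [ 478.28399584 -110.73912121   50.        ]
fx [ 455.65704351 -196.4387701    50.        ]
fxtop [ 537.57528896 -128.47222258   50.        ]
fxtop [ 476.87579141 -111.94564862   50.        ]
tab (array([ 469.84458401, -270.67213538,   71.543737  ]), [0.39347824074384846, 0.3934782407437907])
[[ 4.11200487e-01 -9.11544913e-01 -1.75143675e-04]
 [-9.11544766e-01 -4.11200521e-01  5.21187857e-04]
 [-5.47105310e-04 -5.46614009e-05 -9.99999849e-01]]
camctr [ 65.03684224  29.08741994 122.50184315] [-0.25428497 -0.11528437 -0.96023365]
```

Mould yaw is about -105°, with its origin near (489.5,-189) and the tab near (470,-271,72). I'll move above it, turned so the jaws open across the latch.

Call:
play_rows(
  increments=[
    [50,45,0,0,0,10,60],
    [100,90,0,0,0,20,60],
    [150,140,0,0,0,30,60],
    [200,185,0,0,0,40,60],
    [242,225,-30,0,0,50,60],
  ],
  grip_force=30,
)

```text
time_s: 0.88
position: [454.1, -290.1, 229.3]
eef_rot: [0.001, 0.991, -0.134, 0.001]
force: [0.5, -0.3, -0.9]
grip_width: 0.705
```

Call:
play_rows(
  increments=[
    [0,0,0,0,0,0,60],
  ],
)

```text
time_s: 1.0
position: [455.6, -287.2, 227.8]
eef_rot: [-0.0, 0.991, -0.131, 0.0]
force: [0.3, 0.4, -0.6]
grip_width: 0.702
```

```bash
python3 - <<'E'
from h import *
st=state();print(st['time_s'],st['position'],st['qpos'],st['force']);
print(R.from_quat(st['eef_rot'],scalar_first=True).as_matrix().round(3))
np.save('w2.npy',np.array(cam('wrist'),dtype=object),allow_pickle=True)
im=grab_frame('wrist')
cv2.imwrite("pics/w2raw.png",im[:,:,::-1])
cv2.imwrite("pics/w2.png",cv2.resize(im,(784,588),interpolation=2)[:,:,::-1])
E
```

```text
1.0 [ 455.56578714 -287.17323898  227.77947327] [-6.49006086e-01  3.54878153e-01  1.70593274e+00  2.53704798e-04
  1.08055412e+00 -3.87091606e-01] [ 0.33784659  0.44727217 -0.57078027]
[[ 0.966 -0.259  0.   ]
 [-0.259 -0.966  0.   ]
 [ 0.    -0.    -1.   ]]Traceback (most recent call last):
  File "<stdin>", line 4, in <module>
ValueError: could not broadcast input array from shape (3,3) into shape (3,)
```

```bash
cat >> h.py <<'E'
import pickle
def snap(name,n='wrist',crop=None,fx=None):
    c=cam(n);im=grab_frame(n);cv2.imwrite(f"pics/{name}_raw.png",im[:,:,::-1]);pickle.dump(c,open(f"pics/{name}.pkl",'wb'))
    if crop: x,y,w,h=crop;im=im[y:y+h,x:x+w]
    k=fx or min(800/im.shape[1],600/im.shape[0])
    cv2.imwrite(f"pics/{name}.png",cv2.resize(im,None,fx=k,fy=k,interpolation=2)[:,:,::-1]);return c,im
E
python3 - <<'E'
from h import *
snap('w2',fx=1.4)
E
```

```text
(no output)
```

View pics/w2.png

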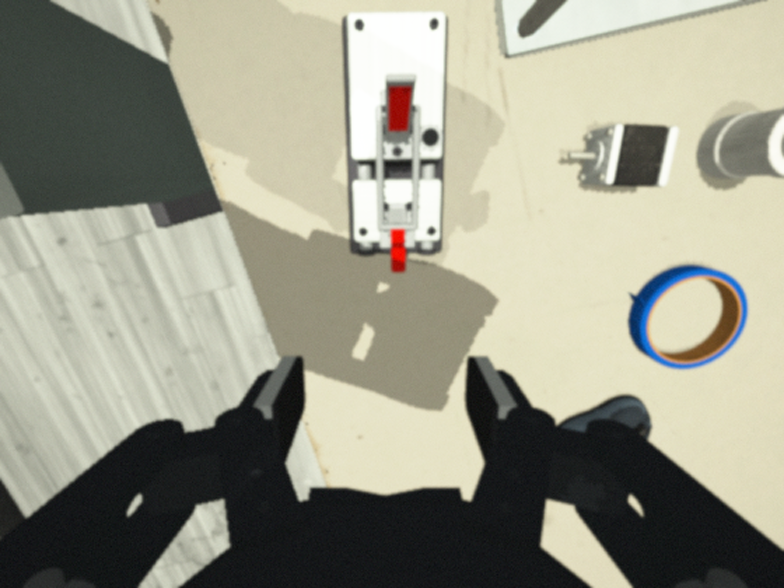

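The wrist view shows the loop over the sliding half, the red tab at about (398,258), and the lever pad at (399,107). The fixed-half corners are at (345,12) and (446,13). Now I'll compute the poses.

```bash
python3 - <<'E'
from h import *
c=pickle.load(open('pics/w2.pkl','rb'));im=cv2.imread('pics/w2_raw.png')
f=lambda p:((p[0]+.5)/1.4-.5,(p[1]+.5)/1.4-.5)
P=[onz(c,f(p),50) for p in [(345,12),(446,13),(353,242),(442,241)]]
S=[onz(c,f(p),50) for p in [(359,24),(434,23),(363,231),(431,230)]]
for p in P+S:print(p.round(1))
for Q in(P,S):
    d=(Q[2]+Q[3]-Q[0]-Q[1])/2;w=(Q[1]+Q[3]-Q[0]-Q[2])/2
    print(np.linalg.norm(d),np.degrees(np.arctan2(d[1],d[0])),np.linalg.norm(w),np.degrees(np.arctan2(w[1],w[0])))
    m=sum(Q)/4;print('mid',m)
hsv=cv2.cvtColor(im,cv2.COLOR_BGR2HSV)
m=(((hsv[...,0]<8)|(hsv[...,0]>172))&(hsv[...,1]>180)&(hsv[...,2]>80)).astype(np.uint8)
n,l,st,ce=cv2.connectedComponentsWithStats(m)
for i in range(1,n):
    if st[i,4]>20:print(st[i],ce[i])
big=cv2.resize(im[110:210,230:330],None,fx=6,fy=6,interpolation=2);cv2.imwrite('pics/w2z.png',big)
E
```

```text
[ 476.6 -112.6   50. ]
[ 538.7 -129.8   50. ]
[ 440.6 -255.    50. ]
[ 504.3 -271.2   50. ]
[ 483.4 -121.4   50. ]
[ 530.1 -133.2   50. ]
[ 449.9 -249.1   50. ]
[ 498.2 -261.2   50. ]
146.16983105206936 -103.95256071028297 65.0713698739301 -14.862518275607613
mid [ 490.03855373 -192.14698781   50.        ]
131.98602889082548 -104.32535913505528 48.99447788694674 -14.192766508910653
mid [ 490.40443672 -191.23057572   50.        ]
[278  62  15  31 422] [284.67061611  76.71327014]
[279 164  11  30 264] [283.91287879 179.125     ]
```

View pics/w2z.png

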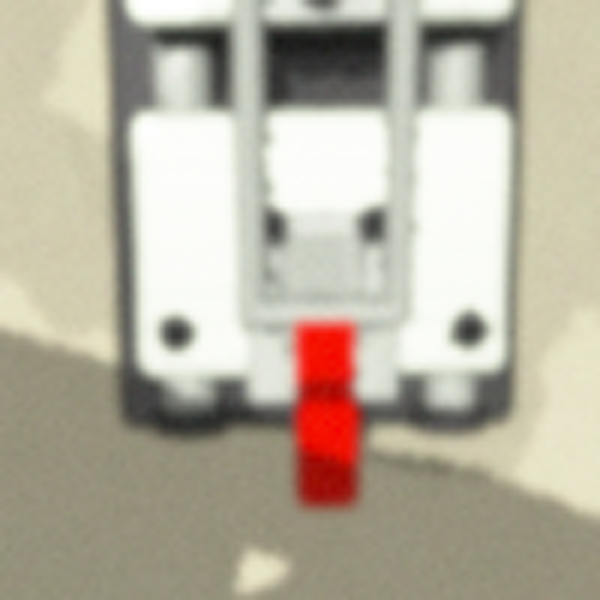

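The tab's top runs from about (328,395) to (328,503) in the zoom, with a shadow line crossing it. The crossbar is near y=312.

```bash
cat >> h.py <<'E'
O=np.array([490.5,-190,0]);YAW=np.radians(-104.3)
RM=R.from_euler('z',YAW).as_matrix()
def tom(p): return RM.T@(np.asarray(p)-O)
def tow(p): return O+RM@np.asarray(p,float)
E
python3 - <<'E'
from h import *
c=pickle.load(open('pics/w2.pkl','rb'))
g=lambda p:((p[0]+.5)/6-.5+230,(p[1]+.5)/6-.5+110)
for z in(55,58,62): print('bar',z,tom(onz(c,g((325,312)),z)).round(1))
for z in(72,76,80): print('tab',z,[tom(onz(c,g((328,y)),z)).round(1)[:2] for y in(395,449,503)])
# crossbar x -> lever angle hypothesis
for th in np.arange(1.3,2.21,.1):
    hx,hz=-16*np.cos(th-.35),62+16*np.sin(th-.35)
    for bz in(52.5,58,62): 
        print(round(th,2),bz,round(hx+np.sqrt(75**2-(hz-bz)**2),1),end=' | ')
    print()
print('tcp m',tom(state()['position']))
# lever pad top: lever end
for z in(120,128):print('leverend',z,tom(onz(c,((399+.5)/1.4-.5,(80+.5)/1.4-.5),z)).round(1))
E
```

```text
bar 55 [63.7  0.4 55. ]
bar 58 [63.4  0.3 58. ]
bar 62 [63.   0.2 62. ]
tab 72 [array([75. ,  0.3]), array([83.8,  0.3]), array([92.7,  0.3])]
tab 76 [array([74.4,  0.2]), array([83. ,  0.2]), array([91.8,  0.1])]
tab 80 [array([73.8,  0. ]), array([82.3,  0. ]), array([91.,  0.])]
1.3 52.5 62.2 | 1.3 58 63.7 | 1.3 62 64.6 | 
1.4 52.5 63.3 | 1.4 58 64.9 | 1.4 62 65.7 | 
1.5 52.5 64.5 | 1.5 58 66.1 | 1.5 62 67.0 | 
1.6 52.5 65.8 | 1.6 58 67.5 | 1.6 62 68.4 | 
1.7 52.5 67.2 | 1.7 58 68.9 | 1.7 62 69.9 | 
1.8 52.5 68.6 | 1.8 58 70.4 | 1.8 62 71.4 | 
1.9 52.5 70.2 | 1.9 58 72.0 | 1.9 62 72.9 | 
2.0 52.5 71.8 | 2.0 58 73.6 | 2.0 62 74.6 | 
2.1 52.5 73.5 | 2.1 58 75.2 | 2.1 62 76.2 | 
2.2 52.5 75.2 | 2.2 58 76.9 | 2.2 62 77.8 | 
tcp m [104.47397178 -10.0583725  228.78843517]
leverend 120 [-17.2  -0.6 120. ]
leverend 128 [-15.5  -0.9 128. ]
```

Call:
play_rows(
  increments=[
    [7,7,-40,4.8,-1.2,0.4,40],
    [14,14.7,-80,9.7,-2.5,0.7,40],
    [14,14.7,-110,9.7,-2.5,0.7,40],
    [14,14.7,-110,9.7,-2.5,0.7,40],
  ],
)

```text
time_s: 1.55
position: [467.6, -274.5, 117.6]
eef_rot: [-0.087, 0.988, -0.127, 0.01]
force: [-0.1, -0.2, 0.8]
grip_width: 0.47
```

```bash
python3 - <<'E'
from h import *
snap('w3',fx=1.4); st=state(); print(st['time_s'],tom(st['position']),st['force'],st['grip_width'],(RM.T@R.from_quat(st['eef_rot'],scalar_first=True).as_matrix()).round(3))
E
```

```text
1.6 [ 87.67933666  -0.45281179 119.10049876] [-0.03460754 -0.0597882  -0.07656607] 0.47041537460071664 [[ 0.006  0.985 -0.173]
 [ 1.    -0.006  0.001]
 [-0.    -0.173 -0.985]]
```

View pics/w3.png

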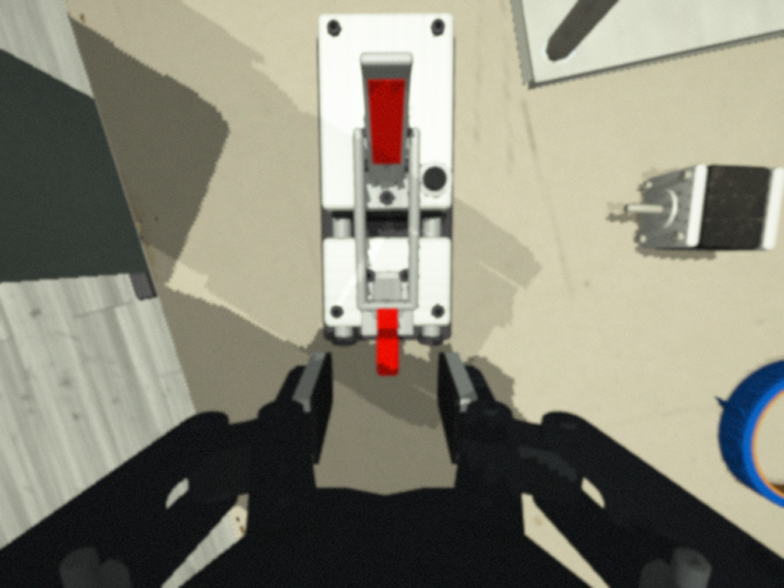

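The tab is centred between the fingers at (388,355), so I'll descend and pinch it.

Call:
play_rows(
  increments=[
    [1,2,-30,0,0,0,40],
    [1.2,2.5,-47,0,0,0,40],
    [1.2,2.5,-47,0,0,0,25],
    [1.2,2.5,-47,0,0,0,8],
    [1.2,2.5,-47,0,0,0,4],
  ],
  grip_force=30,
)

```text
time_s: 2.22
position: [469.4, -272.6, 72.8]
eef_rot: [-0.086, 0.988, -0.127, 0.011]
force: [-3.9, -0.3, 1.0]
grip_width: 0.105
```

Call:
play_rows(
  increments=[
    [0,0,0,0,0,0,4],
    [0,0,0,0,0,0,4],
  ],
)

```text
time_s: 2.48
position: [469.3, -272.6, 73.0]
eef_rot: [-0.086, 0.988, -0.127, 0.011]
force: [-3.8, -0.6, -0.2]
grip_width: 0.108
```

```bash
python3 - <<'E'
from h import *
snap('w4',fx=1.4); st=state(); print(st['time_s'],tom(st['position']),st['force'],st['grip_width'])
E
```

```text
2.525 [85.21169797 -0.11461691 72.95544731] [-3.64825918 -0.86976187 -0.30637603] 0.1110052529598415
```

View pics/w4.png

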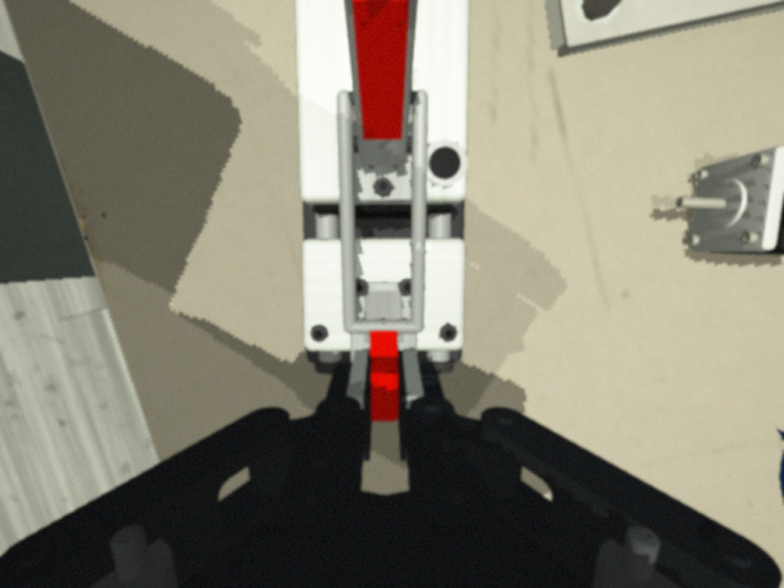

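The tab is gripped (opening about 9.4 mm). I'll lift it with the loop's swing.

Call:
play_rows(
  increments=[
    [0,0,5,-2.6,0.7,0,4],
    [0,0,10,-5.2,1.3,0,4],
    [0,0,15,-7.8,2,0,4],
    [0,0,15,-7.8,2,0,4],
  ],
  grip_force=40,
)

```text
time_s: 3.02
position: [469.4, -272.2, 88.1]
eef_rot: [-0.016, 0.992, -0.126, 0.002]
force: [-3.6, 0.0, -2.8]
grip_width: 0.104
```

```bash
python3 - <<'E'
from h import *
snap('w5',fx=1.4); st=state(); print(st['time_s'],tom(st['position']),RM.T@st['force'],st['grip_width'])
E
```

```text
3.075 [84.89313832 -0.19447755 87.84836331] [-0.99853824 -3.10097198 -2.68555215] 0.10698111597437299
```

View pics/w5.png

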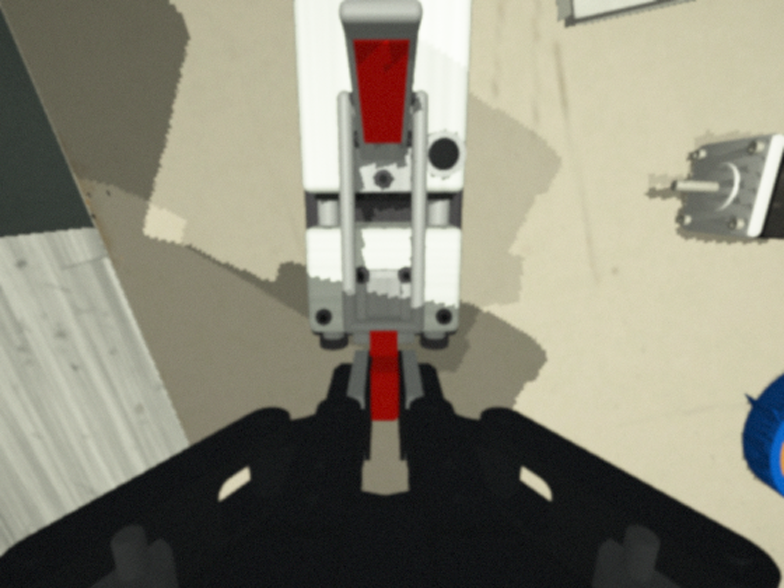

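The loop is lifted, with the crossbar at y≈326. Now I'll pull toward +x.

Call:
play_rows(
  increments=[
    [-0.7,-2.9,0,0,0,0,4],
    [-1.5,-5.8,0,0,0,0,4],
    [-2.2,-8.7,0,0,0,0,4],
    [-2.7,-10.7,0,0,0,0,4],
    [-2.7,-10.7,0,0,0,0,4],
  ],
)

```text
time_s: 3.7
position: [466.6, -283.3, 87.9]
eef_rot: [-0.017, 0.992, -0.127, 0.002]
force: [-3.2, 0.3, 4.8]
grip_width: 0.11
```

```bash
python3 - <<'E'
from h import *
snap('w6',fx=1.4); st=state(); print(st['time_s'],tom(st['position']),RM.T@st['force'],st['grip_width'])
E
```

```text
3.75 [96.37565537 -0.11165339 87.94712398] [ 0.89486814 -3.92382136  4.32160993] 0.10525622120962172
```

View pics/w6.png

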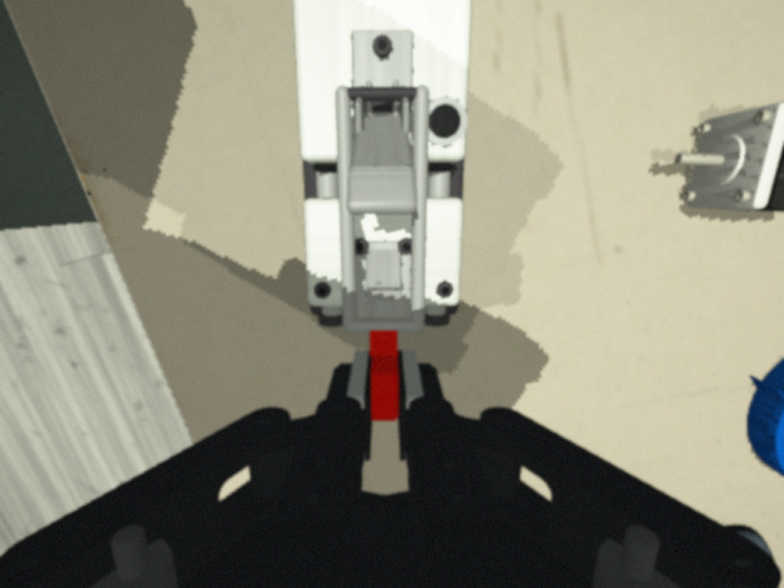

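The lever now leans toward the keeper. The crossbar (y≈322) is beyond the hook block at (383,270). I'll measure it.

```bash
python3 - <<'E'
from h import *
f=lambda p:((p[0]+.5)/1.4-.5,(p[1]+.5)/1.4-.5)
for n,b in(('w4',326),('w5',327),('w6',322)):
    c=pickle.load(open(f'pics/{n}.pkl','rb'))
    for z in(55,58,64,70,74): print(n,z,tom(onz(c,f((385,b)),z)).round(1))
c=pickle.load(open('pics/w6.pkl','rb'))
print('half screws',tom(onz(c,f((322,289)),50)),tom(onz(c,f((445,289)),50)))
print('half edge',tom(onz(c,f((383,302)),50)))
print('hook far edge',[tom(onz(c,f((383,y)),62)).round(1) for y in(250,292)])
E
```

```text
w4 55 [63.6  0.6 55. ]
w4 58 [63.   0.6 58. ]
w4 64 [62.   0.6 64. ]
w4 70 [60.9  0.6 70. ]
w4 74 [60.2  0.6 74. ]
w5 55 [70.2  0.6 55. ]
w5 58 [69.2  0.6 58. ]
w5 64 [67.2  0.6 64. ]
w5 70 [65.2  0.5 70. ]
w5 74 [63.9  0.5 74. ]
w6 55 [79.5  0.6 55. ]
w6 58 [78.6  0.6 58. ]
w6 64 [76.7  0.6 64. ]
w6 70 [74.8  0.6 70. ]
w6 74 [73.5  0.6 74. ]
half screws [ 66.82492074 -25.20335902  50.        ] [67.0201787  25.26080431 50.        ]
half edge [72.43646996 -0.20454331 50.        ]
hook far edge [array([49.3, -0. , 62. ]), array([65.3, -0.1, 62. ])]
```

Call:
play_rows(
  increments=[
    [-0.4,-1.5,0,0,0,0,4],
    [-0.7,-2.9,0,0,0,0,4],
    [-0.9,-3.6,0,0,0,0,4],
  ],
)

```text
time_s: 4.12
position: [465.6, -287.0, 87.8]
eef_rot: [-0.017, 0.992, -0.127, 0.002]
force: [-2.8, 1.8, 2.7]
grip_width: 0.103
```

```bash
python3 - <<'E'
from h import *
st=state(); print(st['time_s'],tom(st['position']),RM.T@st['force'],st['grip_width'])
E
```

```text
4.125 [100.12106533  -0.13802954  87.84586584] [-1.05988776 -3.14520827  2.69028952] 0.10305243612135964
```

Not much force yet. By geometry the bar is at x≈79, so I'll lower it in an arc.

Call:
play_rows(
  increments=[
    [0,0.4,-4,2.2,-0.6,0,4],
    [0.1,0.8,-8,4.4,-1.1,0,4],
    [0.3,1.2,-12,6.6,-1.7,0,4],
    [0.5,1.9,-16,9.2,-2.3,0,4],
    [0.5,1.9,-16,9.2,-2.3,0,4],
  ],
)

```text
time_s: 4.75
position: [465.9, -285.8, 71.6]
eef_rot: [-0.099, 0.987, -0.127, 0.012]
force: [-3.4, -1.9, 4.2]
grip_width: 0.107
```

```bash
python3 - <<'E'
from h import *
snap('w7',fx=1.4);snap('s7','scene',(270,180,90,65),8); st=state(); print(st['time_s'],tom(st['position']),RM.T@st['force'],st['grip_width'])
E
```

```text
4.85 [ 9.87584984e+01 -2.52099435e-02  7.19434511e+01] [ 3.68334428 -5.19741362  4.03686246] 0.10475624447492554
```

View pics/w7.png

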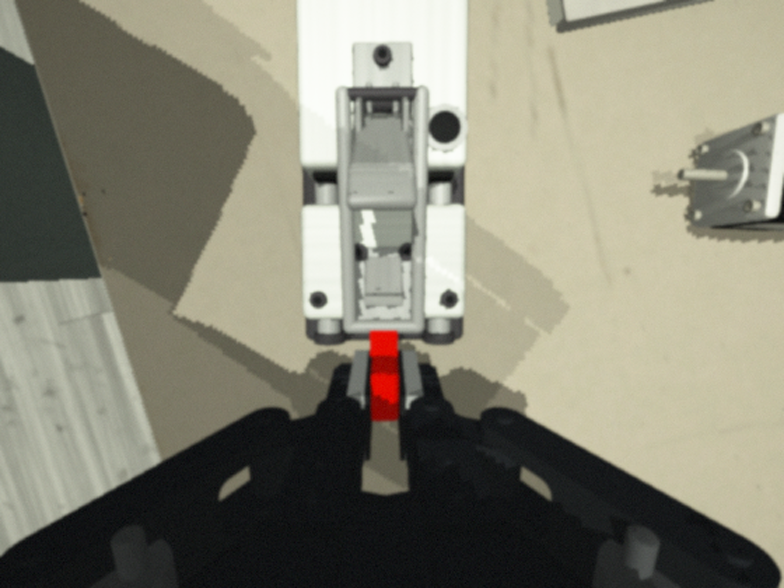

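View pics/s7.png

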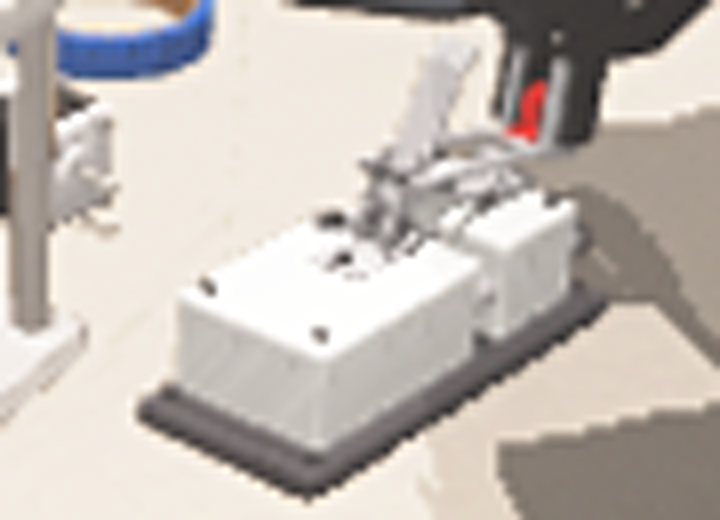

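The crossbar (y≈326) is beyond the hook tip (y≈305) and close to seat height. I'll lower it slightly and release.

Call:
play_rows(
  increments=[
    [0,0,-1.5,0.5,0,0,4],
    [0,0,-2.5,1,0,0,4],
    [0,0,-2.5,1,0,0,20],
    [0,0,-2.5,1,0,0,36],
    [0,0,-2.5,1,0,0,36],
  ],
)

```text
time_s: 5.48
position: [466.3, -285.7, 69.4]
eef_rot: [-0.106, 0.986, -0.126, 0.011]
force: [-1.2, 0.4, -0.2]
grip_width: 0.419
```

```bash
python3 - <<'E'
from h import *
snap('w8',fx=1.4); st=state(); print(st['time_s'],tom(st['position']),RM.T@st['force'],st['grip_width'])
f=lambda p:((p[0]+.5)/1.4-.5,(p[1]+.5)/1.4-.5)
E
```

```text
5.525 [98.73735076  0.13744231 69.43659582] [-0.81871991 -0.75118657  0.48341924] 0.4233528148667981
```

View pics/w8.png

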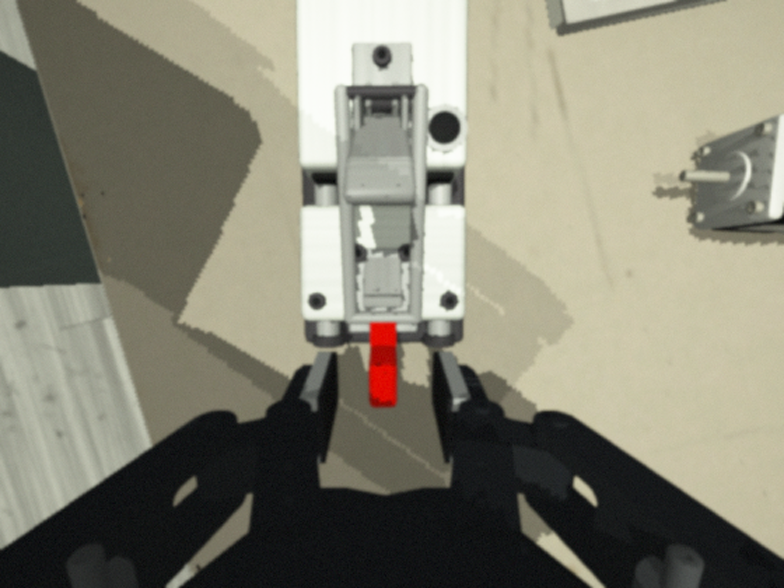

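The tab is free and the crossbar (y≈317) is down beyond the hook tip. I'll retreat upward and check.

Call:
play_rows(
  increments=[
    [-2,-8,30,0,0,0,36],
    [-4,-16,70,-5,1.3,0,36],
    [-4,-16,110,-10,2.5,0,36],
    [-4,-16,110,-11,2.8,0,10],
  ],
)

```text
time_s: 6.02
position: [463.6, -302.1, 182.4]
eef_rot: [-0.006, 0.992, -0.127, 0.001]
force: [0.3, -0.4, -0.6]
grip_width: 0.225
```

```bash
python3 - <<'E'
from h import *
f=lambda p:((p[0]+.5)/1.4-.5,(p[1]+.5)/1.4-.5)
c=pickle.load(open('pics/w8.pkl','rb'))
for z in(54.7,62):print(tom(onz(c,f((383,317)),z)).round(1),tom(onz(c,f((383,305)),z)).round(1))
snap('w9',crop=(210,40,130,160));snap('s9','scene',(270,180,90,65),8); st=state(); print(st['time_s'],tom(st['position']),RM.T@st['force'],st['grip_width'])
E
```

```text
[72.8  0.1 54.7] [68.3  0.1 54.7]
[71.9  0.1 62. ] [67.7  0.1 62. ]
6.125 [1.14771782e+02 9.35849177e-02 1.79198202e+02] [-0.60903656 -0.43071894  0.15085025] 0.11670439157421501
```

View pics/w9.png

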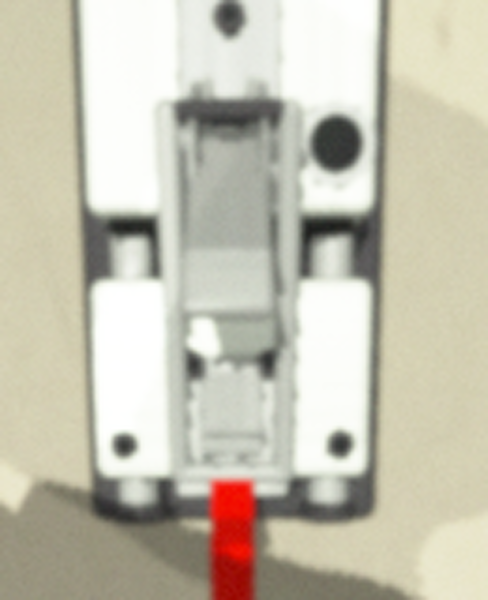

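View pics/s9.png

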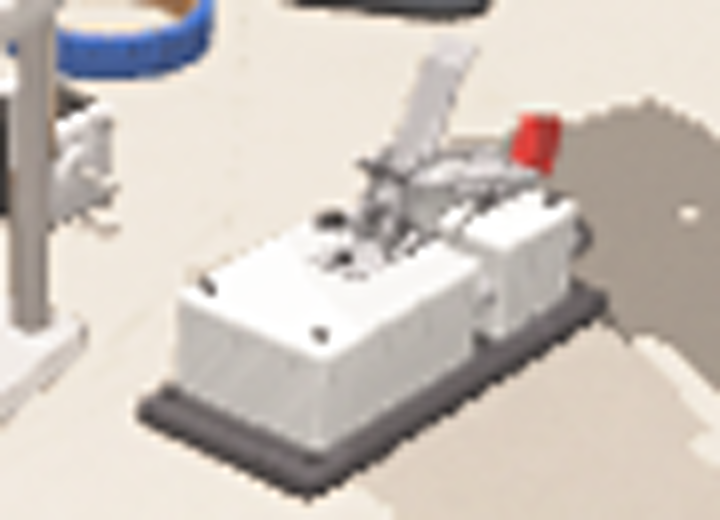

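```bash
python3 - <<'E'
from h import *
c=pickle.load(open('pics/w9.pkl','rb'));k=3.75
f=lambda p:((p[0]+.5)/k-.5+210,(p[1]+.5)/k-.5+40)
print('screws',[tom(onz(c,f(p),50)).round(1) for p in((123,443),(340,443))],'halfend',tom(onz(c,f((330,474)),50)).round(1))
for z in(54.7,62,65):print(z,'bar',tom(onz(c,f((232,471)),z)).round(1),'hooktip',tom(onz(c,f((232,438)),z)).round(1))
print('lever end',[tom(onz(c,f((228,314)),z)).round(1) for z in(105,115,120)])
print('tab top',tom(onz(c,f((233,575)),68)).round(1))
s=pickle.load(open('pics/s9.pkl','rb'));g=lambda p:((p[0]+.5)/8-.5+270,(p[1]+.5)/8-.5+180)
x,e=tri(c,f((228,300)),s,g((455,47)));print('lever end tri',tom(x),e)
x,e=tri(c,f((233,575)),s,g((540,120)));print('tabtop tri',tom(x),e)
E
```

```text
screws [array([ 66.7, -25.5,  50. ]), array([66.9, 24.7, 50. ])] halfend [74.  22.5 50. ]
54.7 bar [72.7 -0.3 54.7] hooktip [65.3 -0.2 54.7]
62 bar [71.9 -0.2 62. ] hooktip [64.7 -0.2 62. ]
65 bar [71.6 -0.2 65. ] hooktip [64.5 -0.1 65. ]
lever end [array([ 39.9,  -0.3, 105. ]), array([ 40.2,  -0.2, 115. ]), array([ 4.04e+01, -1.00e-01,  1.20e+02])]
tab top [94.2 -0.1 68. ]
lever end tri [ 37.62164928   0.23121624 113.44939253] [0.5347106456421167, 0.5347106456420561]
tabtop tri [9.46546174e+01 3.29236126e-03 6.54432999e+01] [0.14391661456946997, 0.14391661456940377]
```

The crossbar is hooked, about 5 mm beyond the seat after allowing for a ~2 mm frame offset. Before pressing the lever, I'll check clearance to the rig's plate corner.

```bash
python3 - <<'E'
from h import *
s=cam('scene');t=cam('top')
print('leg foot',onz(s,(277,238),0))
print('plate corner tri',tri(s,(281,186),t,(288,203)),tri(s,(281,186),t,(286,217)))
for z in(0,50,100,150,200):print(z,onz(t,(286,217),z).round(),onz(s,(281,186),z).round())
E
```

```text
leg foot [558.07099738 -79.73579308   0.        ]
plate corner tri (array([ 602.92605932, -165.61841393,  111.38369978]), [9.98007212392659, 9.980072123926558]) (array([ 576.51596014, -151.78599079,  118.96116398]), [7.758391126441758, 7.758391126441789])
0 [ 591. -160.    0.] [ 700. -383.    0.]
50 [ 582. -158.   50.] [ 652. -285.   50.]
100 [ 573. -156.  100.] [ 603. -188.  100.]
150 [ 564. -153.  150.] [555. -91. 150.]
200 [ 555. -151.  200.] [506.   7. 200.]
```

```bash
python3 - <<'E'
from h import *
s=cam('scene');t=cam('top')
f=lambda p:((p[0]+.5)/1.4-.5,(p[1]+.5)/1.4-.5)
w=pickle.load(open('pics/w2.pkl','rb'));w3=pickle.load(open('pics/w3.pkl','rb'))
a,b=f((507,55)),f((531,86))
print(tri(w,a,w3,b));print('w-top',tri(w,a,t,(286,217)));print(tri(w,a,s,(281,186)));print(tri(w,a,s,(277,226)))
for z in(0,100,150):print(onz(w,a,z),onz(w3,b,z))
E
python3 -c "
import cv2;im=cv2.imread('pics/scene0.png')[130:260,200:330];cv2.imwrite('pics/rig.png',cv2.resize(im,None,fx=4.5,fy=4.5,interpolation=2))"
```

```text
(array([ 590.07477715, -152.90888238,   -5.54882589]), [0.21034338054246443, 0.2103433805425151])
w-top (array([ 586.0568093 , -157.9157162 ,   14.10458338]), [2.5048183387348084, 2.5048183387346943])
(array([ 573.01252193, -167.33670422,  106.72378138]), [19.156861696930875, 19.15686169693075])
(array([ 593.53288209, -151.66088155,  -10.13719984]), [1.7677034102779303, 1.767703410277927])
[ 5.88427504e+02 -1.54071297e+02  5.68434189e-14] [ 587.54123008 -154.40288168    0.        ]
[ 555.84309677 -172.53403013  100.        ] [ 544.82271305 -183.76720942  100.        ]
[ 539.55089336 -181.76539666  150.        ] [ 523.46345453 -198.44937329  150.        ]
```

View pics/rig.png

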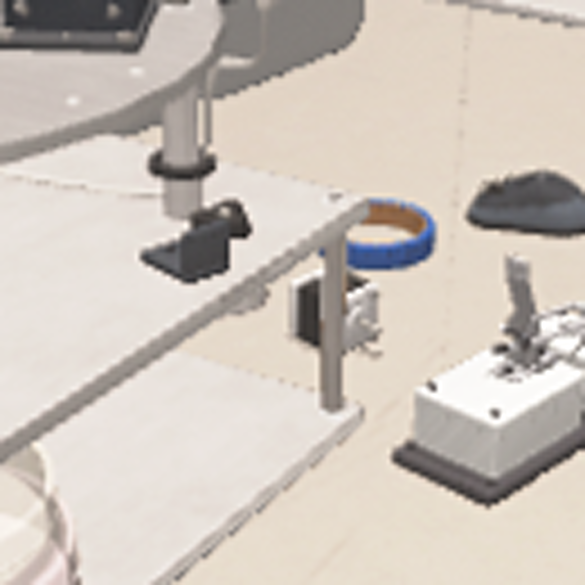

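The rig is clear: its plate corner is at about (588,-154), more than 40 mm from the hand's path. I'll take the closed fingers to the +x side of the lever.

Call:
play_rows(
  increments=[
    [3,12,0,5,-1.2,0,0],
    [7,28,-20,10,-2.5,0,0],
    [11.6,45.5,-45,14.5,-3.7,0,0],
    [11.6,45.5,-61,14.5,-3.7,0,0],
    [11.6,45.5,-61,14.5,-3.7,0,0],
  ],
  grip_force=60,
)

```text
time_s: 6.75
position: [473.1, -255.8, 116.7]
eef_rot: [-0.138, 0.982, -0.126, 0.014]
force: [1.0, 0.1, -0.4]
grip_width: 0.001
```

```bash
python3 - <<'E'
from h import *
snap('w10',fx=1.4); snap('s10','scene',(270,180,90,65),8);st=state(); print(st['time_s'],tom(st['position']),RM.T@st['force'],st['grip_width'],st['qpos'])
E
```

```text
6.85 [ 68.22596411   0.35426761 118.50443681] [-0.56226959 -0.33891438 -0.11435639] 0.0019347225120488118 [-0.69498485  0.55096365  1.73840329  0.29592112  0.99775115 -0.6204494 ]
```

View pics/w10.png

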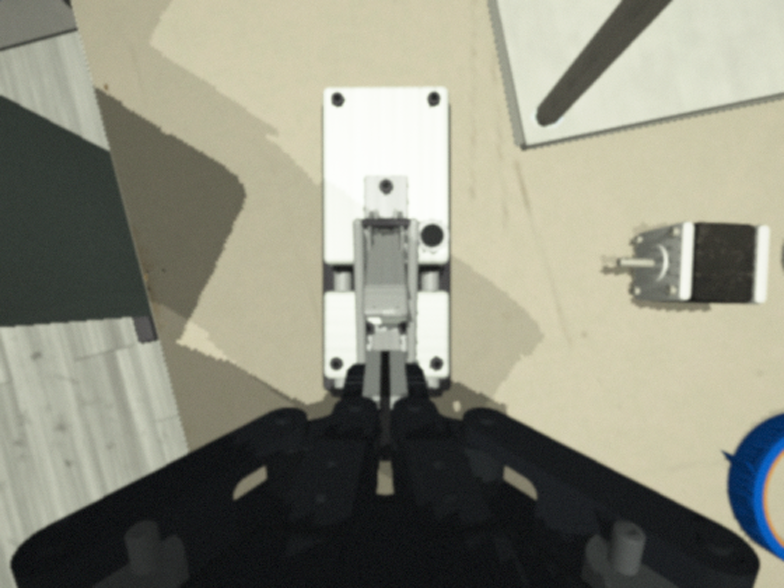

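View pics/s10.png

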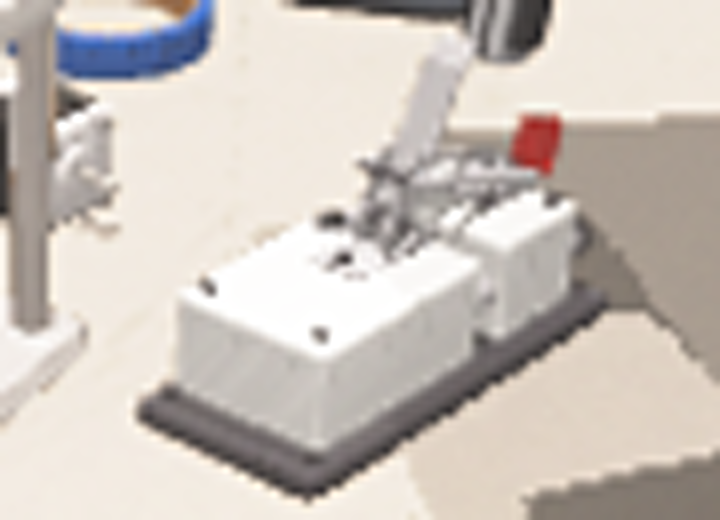

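The fingertips stand just on the +x side of the lever end. I'll push toward -x to upright.

Call:
play_rows(
  increments=[
    [2.5,9.7,0,0,0,0,0],
    [4.9,19.4,1,0,0,0,0],
    [7.4,29,2.5,0,0,0,0],
    [9.9,38.8,4,0,0,0,0],
    [10.6,41.7,5,0,0,0,0],
  ],
)

```text
time_s: 7.48
position: [484.8, -214.0, 123.7]
eef_rot: [-0.137, 0.983, -0.125, 0.015]
force: [0.3, -3.8, -1.0]
grip_width: -0.0
```

```bash
python3 - <<'E'
from h import *
snap('w11',fx=1.4); snap('s11','scene',(270,180,90,65),8);st=state(); print(st['time_s'],tom(st['position']),RM.T@st['force'],st['grip_width'])
E
```

```text
7.575 [ 24.93141885   0.42645912 123.58903143] [ 1.55285207 -0.09867462 -0.54734217] -0.001113756571012046
```

View pics/w11.png

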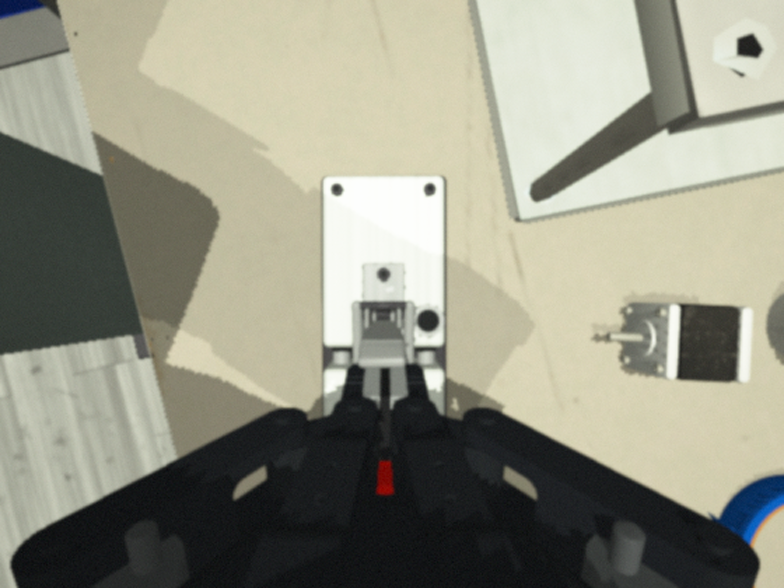

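View pics/s11.png

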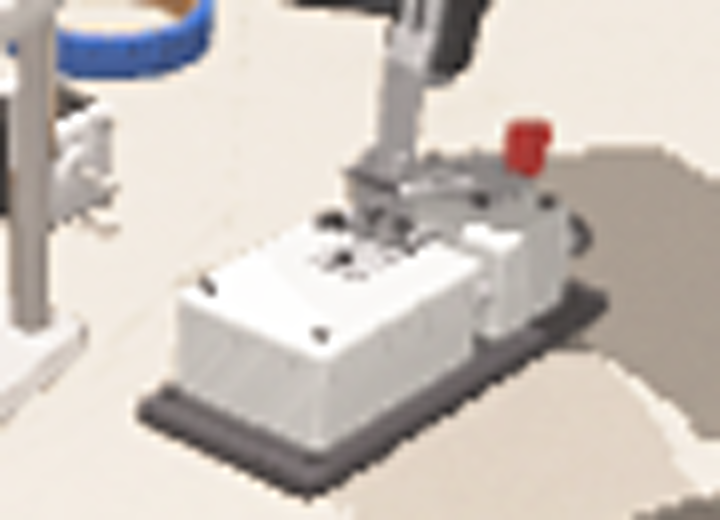

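The lever is near upright and the tab sits low, so the hook has kept the bar. I'll keep pushing along the arc.

Call:
play_rows(
  increments=[
    [2.5,9.7,1.5,0,0,0,0],
    [4.9,19.4,3.4,0,0,0,0],
    [7.2,28.1,2,-4,1,0,0],
    [9.1,35.9,0,-8,2,0,0],
    [10.4,41,-2.5,-10,2.5,0,0],
  ],
)

```text
time_s: 8.2
position: [495.3, -173.3, 121.4]
eef_rot: [-0.047, 0.991, -0.126, 0.005]
force: [-2.5, -4.7, 2.8]
grip_width: 0.001
```

```bash
python3 - <<'E'
from h import *
snap('w12',fx=1.4); snap('s12','scene',(270,180,90,65),8);st=state(); print(st['time_s'],tom(st['position']),RM.T@st['force'],st['grip_width'])
E
```

```text
8.3 [-17.73738058   0.46007693 121.16030298] [4.2921175  1.55147559 1.00916558] 0.0013092179871210313
```

View pics/w12.png

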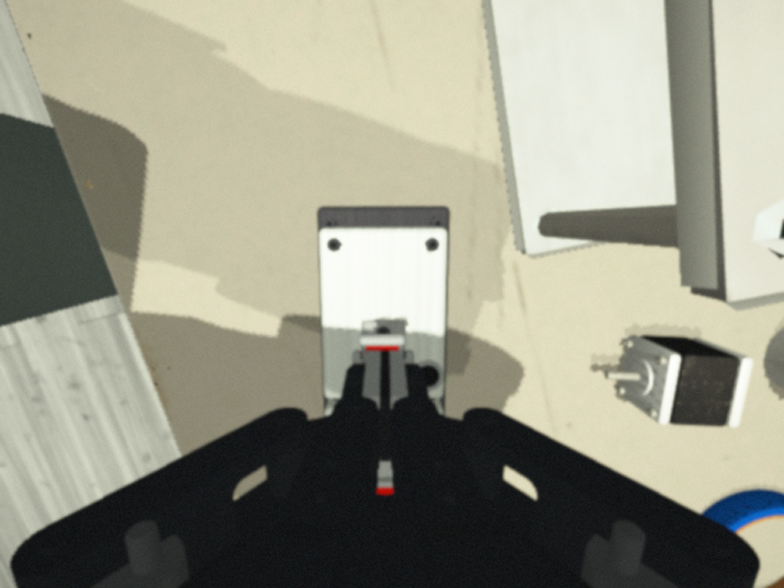

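View pics/s12.png

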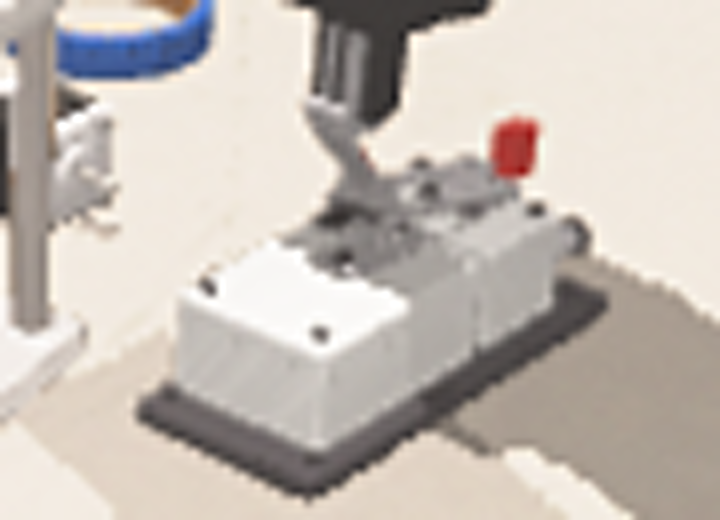

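The lever is at about 1 rad and the gap is closing. Now I'll press down.

Call:
play_rows(
  increments=[
    [1.2,4.8,-2.5,-2,0.5,0,0],
    [2.2,8.7,-6,-4,1,0,0],
    [3.2,12.6,-12,-5,1.2,0,0],
    [4,15.5,-18,-5,1.2,0,0],
    [4.7,18.4,-24,-5,1.2,0,0],
  ],
)

```text
time_s: 8.93
position: [499.8, -154.4, 96.5]
eef_rot: [-0.004, 0.992, -0.126, -0.001]
force: [-0.2, -0.4, -0.6]
grip_width: 0.002
```

```bash
python3 - <<'E'
from h import *
snap('s13','scene',(270,180,90,65),8);st=state(); print(st['time_s'],tom(st['position']),RM.T@st['force'],st['grip_width'])
E
```

```text
8.975 [-37.04538431  -0.18777277  95.78390579] [ 0.59214469 -1.05448643 -0.76146498] -0.00136270772461303
```

View pics/s13.png

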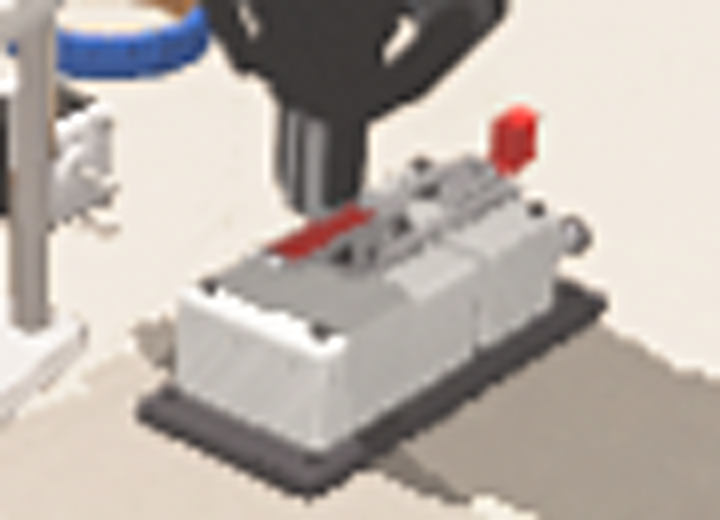

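The lever snapped down and looks flat, with no load on the fingers. I'll press gently to be sure it is seated.

Call:
play_rows(
  increments=[
    [1,4,-3,0,0,0,0],
    [1,4,-6,0,0,0,0],
    [1,4,-8,0,0,0,0],
    [1,4,-9,0,0,0,0],
    [1,4,-9,0,0,0,0],
  ],
)

```text
time_s: 9.6
position: [500.6, -150.1, 87.8]
eef_rot: [-0.004, 0.992, -0.126, -0.001]
force: [-4.9, 2.3, 14.6]
grip_width: 0.002
```

```bash
python3 - <<'E'
from h import *
st=state(); print(st['time_s'],tom(st['position']),RM.T@st['force'],st['grip_width'])
E
```

```text
9.6 [-4.11887899e+01 -6.08447128e-02  8.78324836e+01] [-0.99442493 -5.28629709 14.63804568] 0.002358032621042296
```

A 14.6 N reaction at tip height of about 69 mm means the lever is firmly on its stop. I'll retreat and check.

Call:
play_rows(
  increments=[
    [0,0,25,0,0,0,0],
    [-3,-10,70,0,0,0,0],
    [-10,-40,110,0,0,0,0],
    [-18,-70,130,0,0,0,0],
    [-18,-70,130,0,0,0,0],
  ],
)

```text
time_s: 10.22
position: [482.8, -221.9, 219.3]
eef_rot: [-0.003, 0.992, -0.127, 0.001]
force: [-0.4, 0.2, -0.2]
grip_width: -0.003
```

```bash
python3 - <<'E'
from h import *
snap('w14',crop=(200,20,150,250)); snap('s14','scene',(270,180,90,65),8);st=state(); print(st['time_s'],tom(st['position']),RM.T@st['force'])
E
```

```text
10.325 [ 30.97970212  -0.50473461 217.39785943] [ 0.08197321 -0.84238743 -0.26211884]
```

View pics/w14.png

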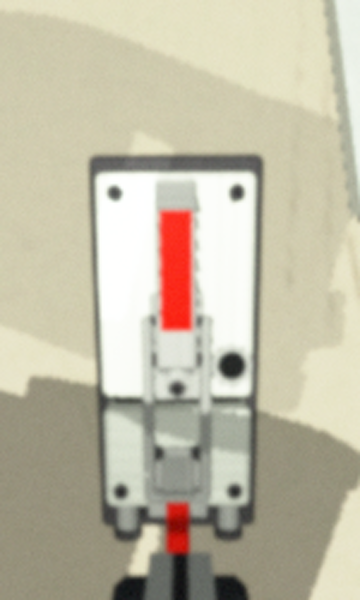

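View pics/s14.png

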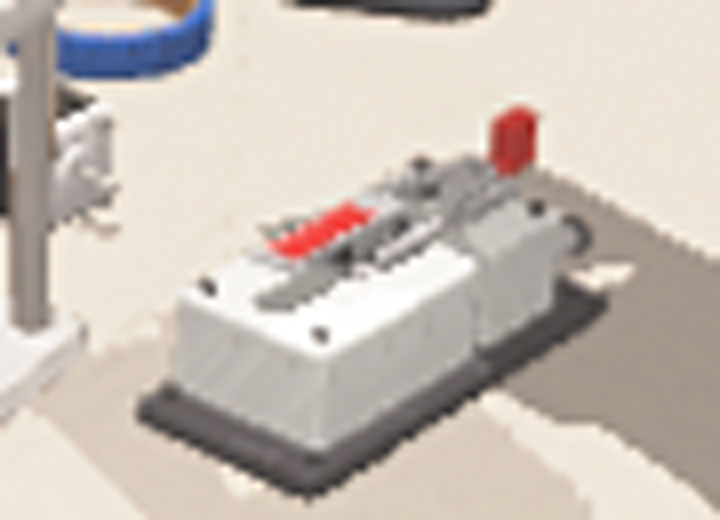

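The lever lies flat, the gap is closed, and the crossbar sits behind the hook. I'll do one numeric check of the jaw travel and the bystanders, then hand in.

```bash
python3 - <<'E'
from h import *
c=pickle.load(open('pics/w14.pkl','rb'));k=2.4
f=lambda p:((p[0]+.5)/k-.5+200,(p[1]+.5)/k-.5+20)
print('sliding screws x (was 66.8):',[tom(onz(c,f(p),50)).round(1) for p in((120,491),(235,491))],'fixed',[tom(onz(c,f(p),50)).round(1) for p in((114,193),(236,192))])
print('bar',tom(onz(c,f((178,499)),54.7)).round(1))
a=cv2.imread('pics/top0.png').astype(int);b=grab_frame('top')[:,:,::-1].astype(int)
for n,(u,v) in dict(solder=(148,237),cb=(174,232),ca=(163,264),term=(203,272),motor=(315,194),steel=(319,164),tape=(360,181),mouse=(393,207)).items():
    print(n,abs(a-b)[v-14:v+14,u-14:u+14].mean().round(1))
finish_job()
E
```

```text
sliding screws x (was 66.8): [array([ 57.7, -25.5,  50. ]), array([57.9, 25.2, 50. ])] fixed [array([-65.1, -24.4,  50. ]), array([-65.3,  23.5,  50. ])]
bar [60.   0.1 54.7]
solder 6.0
cb 8.3
ca 7.6
term 7.4
motor 15.6
steel 7.9
tape 6.8
mouse 4.9
the job is handed in; nothing more can be done
```

The mould is latched shut and the job is handed in, at about 10.4 s of the 38 s allowed; `finish_job()` gave no verdict. I pinched the loop's tab, lifted and pulled it until the crossbar cleared the keeper's hook, and set it down behind it. Then I let go, pushed the lever over with closed fingers and pressed it flat.

What the last checks showed:
- **Lever:** it looks flat in both the scene and wrist pictures. It pushed back with about 14.6 N when pressed at the end, and stayed down after the arm left.
- **Sliding half:** its screws moved from x = 66.8 to 57.8 mm, so it is drawn in by about 9 mm. The gap is shut in the pictures.
- **Crossbar:** it lies behind the hook, measured at x ≈ 60 mm against an expected seat of about 61 mm. My mould frame reads 1–2 mm low along the latch, so this is only good to about that.
- **Hooking with the lever up:** before pressing, the crossbar measured about 3–5 mm beyond the seat. I judged its height from the pictures and did not measure it to the millimetre.
- **Other things on the bench:** the top-view comparison gave low differences (5–8 grey levels) for all but the motor, which gave 15.6. I put that down to the arm or its shadow in that part of the picture, since the arm was never near it. I handed in without looking into it further.
- **Arm:** it was clear of everything, with the grasp point about 217 mm up and no contact force.

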